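# Push the jammed wood disc out of the hole saw

## Task

A wooden disc is jammed inside the hole saw that is clamped in the little tilted vise. Take the long pin punch from the tool block, feel with it for one of the slots in the saw's back, and push the disc out from behind until it drops into the wooden tray below; then stand the punch back in its hole in the block. Do not ram the punch against the saw or the vise, and leave the block's other tools, the cones and the cut discs where they are.

Things in the scene. Friction and masses are not known exactly. Their poses are not given: they have to be found in the camera images.
- vise: Small grey bench vise on a ball joint, fixed. Origin: centre of its round base (90 mm) on the bench; z up, x level to the side where the saw's open end looks: the robot's left, within 0.3 rad of world y. Its tilted head, top about 165 mm up, clamps the hole saw between two jaws 30 to 46 mm either side of the saw's axis along y; the screw handle reaches y = -95 mm. The space above the saw's back is free.
- saw_back (a point): Centre of the outer face of the hole saw's back. z points out of the back along the saw's axis, up and to the robot's right, always 35 degrees from vertical; y is level (the vise's y); x points up and away. The frame does NOT turn with the saw: how the saw is turned about its axis (so where its slots are) differs every time and is not told; find a slot by touch or sight.
- saw_mouth (a point): Centre of the saw's toothed open end, 45.5 mm below saw_back along the axis, facing down over the tray; same frame as saw_back. The saw is a dark steel cup, 60 mm across, rigidly clamped. Its back plate is flat, 4 mm thick, with three equal curved slots right through it, 120 degrees apart: each from 11.5 to 24.5 mm from the axis and 60 degrees round; solid webs of 60 degrees between them.
- arbor_end (a point): Free end of the arbor shank that stands on the saw's back, 34 mm above saw_back on the axis; same frame as saw_back. The arbor is a nut 23 mm across up to 10 mm from the back, then a shank 11 mm across. A tool held parallel to the axis and 18 mm from it passes beside the nut into the middle of a slot's width.
- plug: The jammed wooden disc, 53 mm across, 24 mm thick, about 25 g. Origin: its centre; z: its axis. At the start its back is 17 mm below the saw's outer back face. Pushed on its back, also through one slot only, it breaks loose at about 10 to 20 N, then slides out easily; it may hang in the teeth until the punch's tip is 46 to 50 mm below the saw's back face, so push on to about 53 mm.
- tray: Shallow open plywood tray, 180 x 160 mm, 35 mm high, walls and floor 5 mm, fixed on the bench below the open end of the saw. Origin: centre of its underside; x along the 180 mm side, z up.
- block: Wooden tool block, 170 x 55 mm, 50 mm high, fixed. Origin: centre of its underside; x along its length. Three upright holes of 13 mm, 40 mm deep (floor 10 mm above the bench), in a row along x at -55, 0 and +55 mm. Each holds a tool; which one stands where varies.
- punch: Long steel pin punch, the tool to use: pin 9 mm across, 75 mm long, then a round body 14 mm across, 85 mm long (3 mm head on top); 140 g. Origin: centre of the pin's tip; z along the punch to its head. It stands pin down in a hole of the block, tip on the hole's floor, leaning 5 degrees at most; its body is then 85 to 170 mm above the bench.
- short_punch: Short steel punch (pin 9 x 32 mm, body 14 x 70 mm), too short for this: its body does not pass a slot. Origin: its tip; z to its head. It stands in the block with its shoulder on the block's top and reaches 120 mm above the bench.
- forstner: Drill bit standing shank down in the block: shank 10 mm, flat round head 35 mm across on top, 105 mm above the bench. Origin: lower end of the shank; z up.
- cone_a: Loose pine cone, 75 mm high, 56 mm across, standing beside the tray. Origin: centre of its underside.
- cone_b: Loose pine cone, 68 mm high, 52 mm across, standing beside the vise. Origin: centre of its underside.
- piece: Loose finished decoration: a pine cone on a wooden disc, 110 mm high, 60 mm across. Origin: centre of its underside.
- disc_a: Loose cut wooden disc, 53 mm across, 24 mm thick, lying flat. Origin: centre of its underside.
- disc_b: A second such disc, lying on the first. Origin: centre of its underside.

How it is judged:
By the outcome, as a careful person would: the job done as asked, in the order asked, and still so for the second after the job is handed in, with the robot touching nothing.
It also fails if it takes over 54 s, if anything falls off the work surface, if the arm or the gripper's body presses on something with over 40 N, if the wrist force passes 120 N, or if a joint passes its speed limit or range.

## Robot

A 6-joint arm with a two-finger parallel gripper is mounted at the origin on the work surface. World frame = base frame: x ahead of the robot, y to its left, z up, the work surface at z = 0. Lengths are in m, angles in rad, forces in N, time in s.
With the tool pointing down it reaches from about 0.325 to 0.9 m from the base axis. Payload 6.1 kg.
Tool frame: the origin (TCP) lies at the very end of the fingers, on their centre line; the grasp point (between the pads) lies 19 mm behind it; z points along the fingers, y is the direction in which the jaws open and shut (so a half turn about z gives the same grasp; the last joint's range is limited). The gripper opens to 87 mm and grips with 3 to 60 N. Pads are 19 mm wide; open, the fingers measure 117 mm over their backs; the gripper's body (75 mm by 190 mm) begins 51 mm behind the grasp point.
Start: joints at [1.075, 0.22, 1.526, -0, 1.395, -0.126], TCP at [0.226, 0.583, 0.223] pointing down, gripper open.
Joint ranges: [-2.98, 2.98], [-0.91, 2.08], [0.09, 2.57], [-1.24, 4.39], [0.2, 2.65], [-2.68, 2.68]. Speed limits (rad/s): [2.57, 2.57, 3.01, 3.14, 3.14, 3.14].

## Interface

Orientations are given as a unit quaternion [x, y, z, w].
In Python, from plant import arm gives the robot as it stands.
- The arm moves only by the shell command python3 -m pendant 'ROWS' [FORCE]. ROWS is JSON, a list of rows, each a list of 5 numbers: the shift along the tool's x, y, z in m, then the turn about the tool's z in rad, then the opening, from -1 (shut) to 1 (fully open). In form: [[dx, dy, dz, yaw, grip], ...]. A call has 1 to 5 rows; each row shifts and turns the commanded pose from where the row before left it, along the tool's axes as they then stand; what a row does not reach is not made up. A row lasts 1/10 s, in which the tool goes at most 50 mm and 8.59 degrees, less where a joint would pass 70% of its speed; a pose out of reach is approached as far as the arm can. A call is refused whole if a number of a shift passes 0.05 or a number of a turn 0.15, either way. A call with a gripper value outside its range is refused whole. The fingers move at their own pace and stop on an object; FORCE is the grip in N (left out, the last holds). Time passes only in rows, so rows that do not move let the fingers close. It gives the time, the measured TCP pose, the force and the opening at its end, in the units of the state.
- arm.read_state(): the state, without advancing time (a new reading comes with each control period).
- arm.camera(name): name is "side" or "top" or "wrist"; returns a dict with "image" (480x640x3 uint8, red, green, blue), "K" (3x3 intrinsics, pixels), "R" (3x3) and "t" (3): a world point X has camera coordinates R X + t; the wrist camera has in their place "mount" (4x4, takes a point from camera to tool coordinates, whose origin is the TCP and whose axes are the flange's). Camera axes: x right, y down, z forward; pixel columns grow to the right and rows downward; lengths in m; the calibration is good to about 2 mm. A picture is of the moment at which its call begins: read the wrist's pose just before it. There is no depth.
- arm.close_job(): hands the job in, once; it reports no verdict.
The state is a dict: "time": time; "joints": joint angles; "qvel": joint speeds; "joint_torque": joint torques, N m; "ee_pos": TCP position; "orientation": TCP orientation; "ft_force": force on the tool from outside, world axes, zero at the start; "wrist_torque": the same for the moment, N m; "gripper_width": finger opening in m.
Only numpy, scipy, OpenCV 4.12 (cv2) and the standard library are available. Lean on these libraries where they do the work, as an engineer would, in place of code of your own. Each camera call takes 0.05 s, during which the arm holds its last target. There are 200 camera calls.

## Working session

There is one attempt and no reset: what is moved stays moved. The work goes in short steps, Python scripts to look and compute and a shell command to move; the robot and the scene stay as the last step left them, time stands still between calls to the robot, and variables do not carry over. Pictures are saved under pics/ and viewed, about 8 in all and at most 12, crops included, and the job is handed in when it is done.

```bash
ls; mkdir -p pics
python3 - <<'E'
from plant import arm
import cv2,numpy as np
s=arm.read_state();print(s)
for n in("side","top"):
    c=arm.camera(n);cv2.imwrite(f"pics/{n}0.png",c["image"][:,:,::-1]);print(n,c["K"],c["R"],c["t"])
E
```

```text
pics
{'time': 0.0, 'joints': array([ 1.07491692e+00,  2.21233111e-01,  1.52763092e+00, -2.82435406e-05,
        1.39469282e+00, -1.26103785e-01]), 'qvel': array([-0.00083831, -0.00010794,  0.00045047,  0.00017082,  0.00018725,
       -0.0009298 ]), 'joint_torque': array([-5.20795379e-05, -4.94616151e+01, -3.87381470e+01,  7.01388088e-02,
        5.71452628e-02, -1.46838174e-04]), 'ee_pos': array([0.22559125, 0.58219062, 0.22142245]), 'orientation': array([ 1.83833726e-01,  9.82956864e-01, -9.39240770e-04, -2.87290553e-04]), 'ft_force': array([ 0.06658783, -1.14482113, -1.14063628]), 'wrist_torque': array([ 0.01231535, -0.0179928 , -0.02598692]), 'gripper_width': 0.08711176355112416}
side [[442.884107     0.         316.35459346]
 [  0.         442.884107   235.95665716]
 [  0.           0.           1.        ]] [[ 0.93593238 -0.35202728 -0.01036216]
 [-0.24019145 -0.61652427 -0.74980391]
 [ 0.2575629   0.70425466 -0.66157897]] [-0.52230153  0.2722919   0.80795193]
top [[477.5217637    0.         322.13484753]
 [  0.         477.5217637  232.65205206]
 [  0.           0.           1.        ]] [[ 0.09833201 -0.99515155  0.00205126]
 [-0.97074018 -0.09637326 -0.21994477]
 [ 0.21907606  0.01963637 -0.97551017]] [0.01329778 0.58307735 1.03230871]
```

View pics/side0.png

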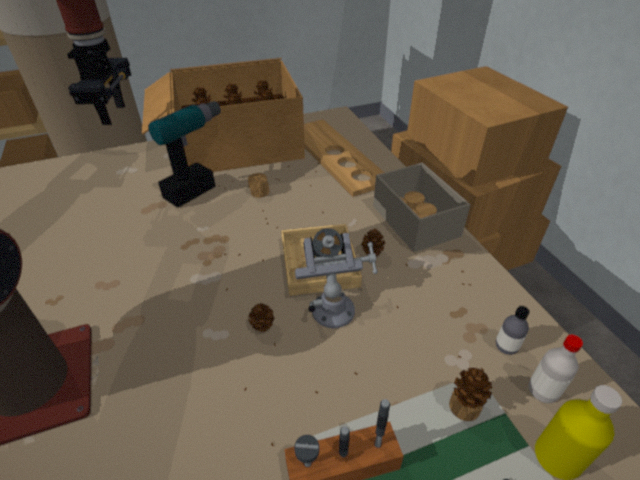

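View pics/top0.png

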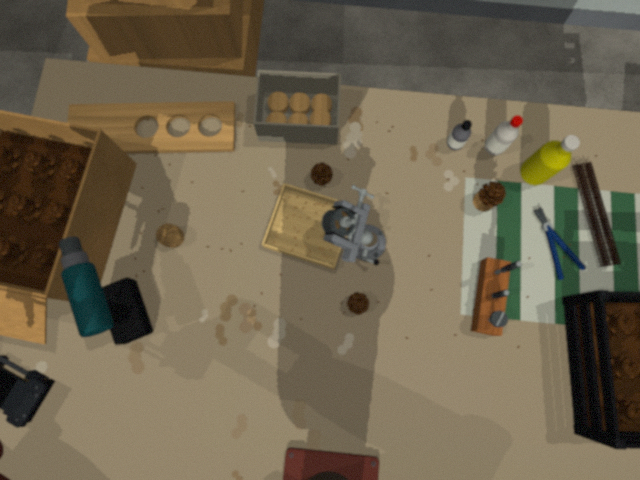

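The side view shows the vise and saw at about (328,265), over the tray. The block is at (345,450), with the long punch at its far end, top at (384,404). In the top view the saw is at about (342,222) and the block at (490,297). Next I'll zoom in on both.

Run:
```python
import cv2,numpy as np
a=cv2.imread("pics/side0.png");b=cv2.imread("pics/top0.png")
f=lambda im,x,y,w,h:cv2.resize(im[y:y+h,x:x+w],(400,300),interpolation=cv2.INTER_CUBIC)
# side vise 100x75 @4; 
o=np.vstack([np.hstack([f(a,280,222,100,75),f(b,310,185,100,75)]),np.hstack([f(a,280,390,120,90),f(b,450,250,100,75)])])
cv2.imwrite("pics/z1.png",o)
```

```text
(no output)
```

View pics/z1.png

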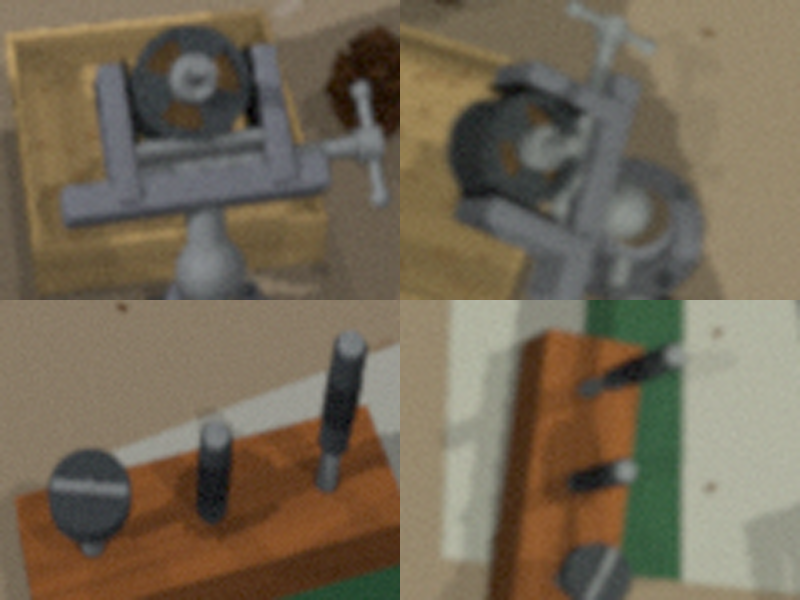

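The crops show three slots (brown) in the saw's back in the side view, so the slot angle can be measured. I'll triangulate everything now.

```bash
cat > h.py <<'E'
import numpy as np
from scipy.optimize import least_squares
C={"side":(np.array([[442.884107,0,316.35459346],[0,442.884107,235.95665716],[0,0,1]]),np.array([[0.93593238,-0.35202728,-0.01036216],[-0.24019145,-0.61652427,-0.74980391],[0.2575629,0.70425466,-0.66157897]]),np.array([-0.52230153,0.2722919,0.80795193])),
"top":(np.array([[477.5217637,0,322.13484753],[0,477.5217637,232.65205206],[0,0,1]]),np.array([[0.09833201,-0.99515155,0.00205126],[-0.97074018,-0.09637326,-0.21994477],[0.21907606,0.01963637,-0.97551017]]),np.array([0.01329778,0.58307735,1.03230871]))}
def ray(n,p):
    K,R,t=C[n];d=R.T@np.linalg.inv(K)@[*p,1];return -R.T@t,d/np.linalg.norm(d)
def tri(ps,pt):
    a,u=ray("side",ps);b,v=ray("top",pt);s=np.linalg.lstsq(np.c_[u,-v],b-a,rcond=None)[0]
    p,q=a+s[0]*u,b+s[1]*v;return (p+q)/2,np.linalg.norm(p-q)
def plane(n,p,o,nn):
    c,d=ray(n,p);return c+d*(nn@(o-c))/(nn@d)
def proj(n,X):
    K,R,t=C[n];x=K@(R@X+t);return x[:2]/x[2]
S=lambda u,v:(280+u/4,222+v/4)
T=lambda u,v:(310+u/4-100,185+v/4)
SB=lambda u,v:(280+u/3.333,390+(v-300)/3.333)
TB=lambda u,v:(450+(u-400)/4,250+(v-300)/4)
E
python3 - <<'E'
from h import *
np.set_printoptions(precision=4,suppress=True)
print("head",*tri(SB(350,342),TB(677,354)))
print("pin@50",plane("side",SB(327,487),np.array([0,0,.05]),np.array([0,0,1.])),plane("top",TB(588,389),np.array([0,0,.05]),np.array([0,0,1.])),*tri(SB(327,487),TB(588,389)))
print("short head",*tri(SB(216,432),TB(626,470)))
print("arbor",*tri(S(196,78),T(580,130)))
a=tri(S(112,68),T(475,205));b=tri(S(263,48),T(512,72));print("jaws",a,b)
y=b[0]-a[0];
print("yaw of y",np.arctan2(y[1],y[0]))
E
```

```text
head [ 0.5306 -0.3375  0.1733] 0.0009578453702512742
pin@50 [ 0.53   -0.3418  0.05  ] [ 0.5294 -0.3364  0.05  ] [ 0.5313 -0.3391  0.0426] 0.001275566409122247
short head [ 0.4762 -0.3312  0.1235] 0.0018878436074198073
arbor [0.5924 0.0037 0.1583] 0.009941870920270407
jaws (array([0.5597, 0.0542, 0.1302]), np.float64(0.003833477898825019)) (array([0.6369, 0.0409, 0.1297]), np.float64(0.005604292664155307))
yaw of y -0.1706094246220558
```

```bash
cat >> h.py <<'E'
def frame(psi):
    xv=np.array([-np.sin(psi),np.cos(psi),0]);yv=np.array([-np.cos(psi),-np.sin(psi),0]);zv=np.array([0,0,1.])
    c,s=np.cos(np.radians(35)),np.sin(np.radians(35))
    return np.c_[c*xv+s*zv,yv,c*zv-s*xv]
def T2(u,v):return (310+(u-400)/4,185+v/4)
E
python3 - <<'E'
from h import *
np.set_printoptions(precision=4,suppress=True)
print("arbor",*tri(S(196,78),T2(578,132)))
a=tri(S(112,68),T2(475,205));b=tri(S(263,48),T2(512,72));print("jaws",a,b);y=b[0]-a[0];print(np.arctan2(y[1],y[0]),np.linalg.norm(y))
arb=[("side",S(197,78)),("top",T2(578,132))]
sl=[("side",S(220,55)),("side",S(150,65)),("side",S(183,112)),("top",T2(509,160)),("top",T2(542,102))]
rim=[("side",S(131,82)),("side",S(252,80)),("side",S(192,26))]
def res(p,full=False):
    F=frame(p[3]);o=p[:3];r=[]
    for n,q in arb: r+=list(proj(n,o+F[:,2]*.034)-q)
    X=[o-.002*F[:,2]+F@[.018*np.cos(p[4]+k*2.0944),.018*np.sin(p[4]+k*2.0944),0] for k in range(3)]
    for n,q in sl:
        d=[proj(n,x)-q for x in X];r+=list(min(d,key=lambda e:e@e))
    th=np.linspace(0,6.283,180)
    R=o[:,None]+F@np.array([.03*np.cos(th),.03*np.sin(th),0*th])
    for n,q in rim:
        r.append(min(np.linalg.norm(proj(n,x)-q) for x in R.T))
    return np.array(r)
best=None
for f in np.arange(0,2.09,.3):
    s=least_squares(res,[.595,.03,.13,-.17,f],x_scale=.01)
    if best is None or s.cost<best.cost:best=s
print(best.cost,best.x,res(best.x))
F=frame(best.x[3]);print(F);print("slot deg",np.degrees(best.x[4])%120)
from plant import arm
E
```

```text
arbor [0.5921 0.0045 0.1574] 0.008671512551729339
jaws (array([0.5597, 0.0542, 0.1302]), np.float64(0.003833477898825019)) (array([0.6369, 0.0409, 0.1297]), np.float64(0.005604292664155307))
-0.1706094246220558 0.07835328609960603
22.30629919785892 [ 0.5928  0.0238  0.1374 -0.1859  0.8934] [ 0.4923 -3.4539 -0.3988  2.3985  0.2748  2.3899  2.3698 -0.519   1.8508
  1.0719  0.9136  0.3288 -1.7338  2.3029  0.0418  0.4812  0.8922]
[[ 0.1514 -0.9828 -0.106 ]
 [ 0.805   0.1848 -0.5637]
 [ 0.5736  0.      0.8192]]
slot deg 51.18970919964494
```

```bash
python3 -m pendant '[[0,0,-0.05,-0.14,-0.1],[0,0,-0.03,-0.14,-0.1],[0,-0.04,0,-0.14,-0.1],[0,-0.05,0,-0.14,-0.1],[0,-0.05,0,-0.14,-0.1]]' 5
```

```text
time: 0.6
ee_pos: [0.2334, 0.4424, 0.302]
orientation: [-0.168, 0.986, -0.0, -0.0]
ft_force: [1.0, -0.5, 0.7]
gripper_width: 0.055
```

```bash
for i in 1 2 3; do python3 -m pendant '[[0,0,0,0.14,-0.1],[0,0,0,0.14,-0.1],[0,0,0,0.14,-0.1],[0,0,0,0.14,-0.1],[0,0,0,0.14,-0.1]]' >/dev/null; done
python3 -m pendant '[[-0.05,0.03,0,0,-0.1],[-0.05,0.03,0,0,-0.1],[-0.05,0.03,0,0,-0.1],[-0.05,0.03,0,0,-0.1],[-0.05,0.03,0,0,-0.1]]'
```

```text
time: 2.6
ee_pos: [0.3179, 0.2065, 0.3022]
orientation: [0.774, 0.634, 0.0, 0.0]
ft_force: [1.3, -0.2, -0.8]
gripper_width: 0.0391
```

```bash
for i in 1 2; do python3 -m pendant '[[-0.041,0.0264,0,0,-0.1],[-0.041,0.0264,0,0,-0.1],[-0.041,0.0264,0,0,-0.1],[-0.041,0.0264,0,0,-0.1],[-0.041,0.0264,0,0,-0.1]]' >/dev/null; done
python3 -m pendant '[[-0.041,0.0264,0,0,-0.1],[-0.041,0.0264,0,0,-0.1],[0,0,0,0.018,-0.1],[0,0,0,0,-0.1]]'
cat > look.py <<'E'
import sys,cv2,numpy as np
from plant import arm
from scipy.spatial.transform import Rotation as Ro
np.set_printoptions(precision=4,suppress=True)
s=arm.read_state();c=arm.camera("wrist")
R=Ro.from_quat(s["orientation"]).as_matrix();M=np.array(c["mount"])
Rc=R@M[:3,:3];p=s["ee_pos"]+R@M[:3,3]
np.savez(sys.argv[1],K=c["K"],R=Rc.T,t=-Rc.T@p)
cv2.imwrite(f"pics/{sys.argv[1]}.png",c["image"][:,:,::-1])
print(s["time"],s["ee_pos"],"yaw y",np.degrees(np.arctan2(R[1,1],R[0,1])),"cam",p,s["ft_force"],s["gripper_width"]);print("axes in cam mount",M)
E
python3 look.py w1
```

```text
time: 4.0
ee_pos: [0.5307, -0.337, 0.3005]
orientation: [0.78, 0.626, -0.0, -0.002]
ft_force: [0.7, 0.3, -0.6]
gripper_width: 0.0391
4.0 [ 0.5307 -0.337   0.3005] yaw y -12.549978201384802 cam [ 0.5453 -0.2681  0.4628] [ 0.731   0.3329 -0.6125] 0.03914177263147514
axes in cam mount [[ 0.     -0.9656 -0.26    0.0708]
 [ 1.      0.0001 -0.0003 -0.0013]
 [ 0.0003 -0.26    0.9656 -0.1622]
 [ 0.      0.      0.      1.    ]]
```

View pics/w1.png

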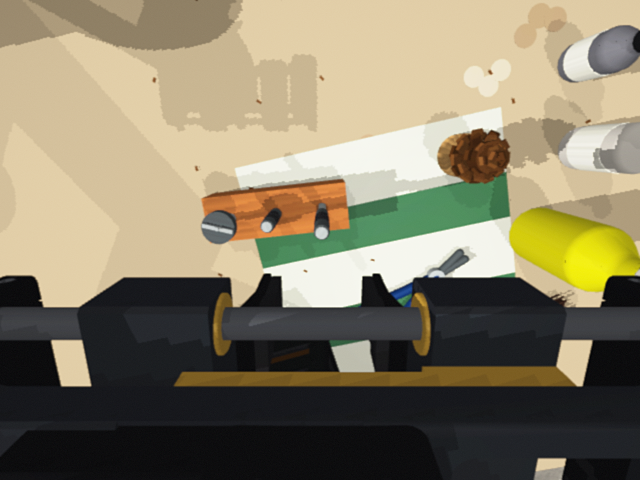

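The wrist view shows the block at (275,210), the forstner at (219,227), the short punch at (270,222) and the long punch with its head at (321,232). I'll check its position by back-projection.

```bash
cat >> h.py <<'E'
def load(n):
    d=np.load(n+".npz");C[n]=(d["K"],d["R"],d["t"])
Z=np.array([0,0,1.])
E
python3 - <<'E'
from h import *
load("w1");np.set_printoptions(precision=4,suppress=True)
print(C["w1"][0][0,0])
print("head",plane("w1",(321,232),np.array([0,0,.172]),Z),"base",plane("w1",(321,209),np.array([0,0,.05]),Z))
print("short",plane("w1",(267,227),np.array([0,0,.12]),Z),"forst",plane("w1",(219,227),np.array([0,0,.105]),Z))
for q in[(203,200),(345,180),(348,228),(206,241)]:print(plane("w1",q,np.array([0,0,.05]),Z))
E
```

```text
352.85504764441964
head [ 0.5288 -0.3363  0.172 ] base [ 0.5279 -0.3377  0.05  ]
short [ 0.4744 -0.3319  0.12  ] forst [ 0.4225 -0.3239  0.105 ]
[ 0.3947 -0.2971  0.05  ]
[ 0.5624 -0.3106  0.05  ]
[ 0.5545 -0.3672  0.05  ]
[ 0.3832 -0.3457  0.05  ]
```

```bash
python3 -m pendant '[[0,0,0.043,-0.04,-0.1],[0,0,0.043,0,-0.1],[0,0,0.043,0,-0.1],[0,0,0.04,0,-0.1],[0,0,0,0,-0.1]]'; python3 -m pendant '[[0,0,0,0,-1],[0,0,0,0,-1],[0,0,0,0,-1],[0,0,0,0,-1],[0,0,0,0,-1]]' 20
```

```text
time: 4.55
ee_pos: [0.5276, -0.3319, 0.1278]
orientation: [0.766, 0.643, -0.001, -0.005]
ft_force: [-0.5, 0.9, -0.7]
gripper_width: 0.0391
time: 5.05
ee_pos: [0.5322, -0.3375, 0.1359]
orientation: [0.767, 0.642, 0.0, 0.002]
ft_force: [-1.3, -0.5, 6.5]
gripper_width: 0.0134
```

```bash
python3 -m pendant '[[0,0,0,0,-1],[0,0,-0.01,0,-1],[0,0,-0.012,0,-1],[0,0,-0.012,0,-1],[0,0,0,0,-1]]' 20;python3 -m pendant '[[0,0,0,0,-1],[0,0,0,0,-1]]'
python3 - <<'E'
from plant import arm
import cv2,numpy as np
f=lambda im,x,y,w,h:cv2.resize(im[y:y+h,x:x+w],(400,400),interpolation=cv2.INTER_CUBIC)
a=arm.camera("side")["image"];b=arm.camera("top")["image"]
cv2.imwrite("pics/z2.png",np.hstack([f(a,320,360,120,120),f(b,450,220,120,120)])[:,:,::-1])
s=arm.read_state();print(s["ee_pos"],s["ft_force"])
E
```

```text
time: 5.55
ee_pos: [0.5326, -0.3377, 0.1707]
orientation: [0.767, 0.642, 0.0, 0.002]
ft_force: [0.5, 0.3, -0.6]
gripper_width: 0.0134
time: 5.75
ee_pos: [0.5309, -0.3364, 0.167]
orientation: [0.767, 0.642, -0.0, -0.0]
ft_force: [0.3, -0.8, -0.0]
gripper_width: 0.0132
[ 0.53084086 -0.33627286  0.16668485] [ 2.05146923e-01  1.01708178e-03 -1.60261139e+00]
```

View pics/z2.png

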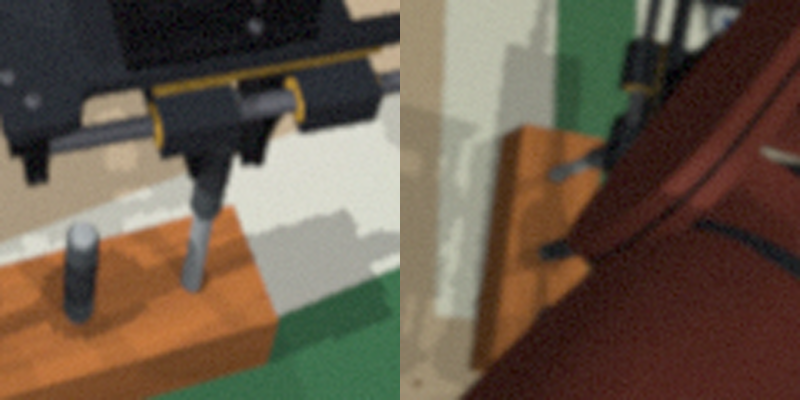

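```bash
python3 -m pendant '[[-0.0116,0,0,0,-1],[-0.0094,0,0.0007,0,-1],[-0.0094,0,0.0013,0,-1],[-0.0094,0,0.0017,0,-1],[0,0,0,0,-1]]' 12; python3 -m pendant '[[-0.0092,0,0.0024,0,-1],[-0.009,0,0.0031,0,-1],[-0.009,0,0.0037,0,-1],[-0.0086,0,0.0042,0,-1],[-0.0082,0,0.0048,0,-1]]';python3 -m pendant '[[0,0,0,0,-1],[0,0,0,0,-1]]' 20
python3 - <<'E'
from plant import arm
import cv2,numpy as np
f=lambda im,x,y,w,h:cv2.resize(im[y:y+h,x:x+w],(400,400),interpolation=cv2.INTER_CUBIC)
a=arm.camera("side")["image"];b=arm.camera("top")["image"]
cv2.imwrite("pics/z3.png",np.hstack([f(a,320,360,120,120),f(b,450,220,120,120)])[:,:,::-1])
s=arm.read_state();print(s["ee_pos"],s["ft_force"])
E
```

```text
time: 6.35
ee_pos: [0.5236, -0.3774, 0.1633]
orientation: [0.767, 0.641, -0.0, -0.0]
ft_force: [-0.5, 1.2, -0.9]
gripper_width: 0.0137
time: 6.85
ee_pos: [0.5163, -0.4198, 0.1452]
orientation: [0.767, 0.642, 0.0, -0.0]
ft_force: [0.0, 1.1, 0.1]
gripper_width: 0.0138
time: 7.05
ee_pos: [0.5164, -0.4193, 0.1455]
orientation: [0.767, 0.642, -0.0, -0.0]
ft_force: [0.1, 1.4, -1.2]
gripper_width: 0.0135
[ 0.516588   -0.41904853  0.14582032] [-0.50160604  0.9858324  -1.90559243]
```

View pics/z3.png

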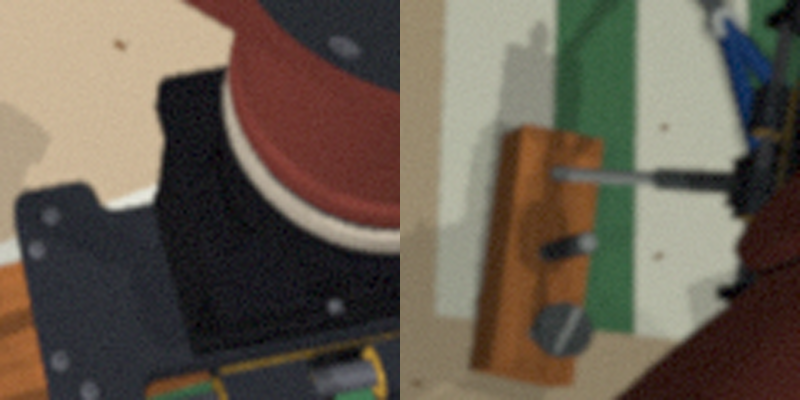

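```bash
python3 -m pendant '[[0,0,-0.02,0,-1],[0,0,-0.03,0,-1],[0,0,-0.03,0,-1],[0,0,-0.03,0,-1],[0.0117,0,-0.031,0,-1]]' 40; python3 -m pendant '[[0.035,0,0,0,-1],[0.045,0.0045,0,0,-1],[0.045,0.0045,0,0,-1],[0.045,0.0045,0,0,-1],[0.045,0,0,0,-1]]';python3 -m pendant '[[0.045,0,0,0,-1],[0.04,0,0,0,-1],[0.025,0,0,0,-1],[0,0,0,0,-1],[0,0,0,0,-1]]'; python3 look.py w2
python3 - <<'E'
from plant import arm
import cv2,numpy as np
f=lambda im,x,y,w,h:cv2.resize(im[y:y+h,x:x+w],(w*4,h*4),interpolation=cv2.INTER_CUBIC)
a=arm.camera("side")["image"];w=cv2.imread("pics/w2.png")[:,:,::-1]
cv2.imwrite("pics/side4.png",a[:,:,::-1])
cv2.imwrite("pics/z4.png",np.hstack([f(a,270,190,100,100),cv2.resize(w[:300,160:480],(400,375))[:375],]if 0 else [f(a,270,200,100,100),f(cv2.resize(w,(320,240))[50:150],110,0,100,100)])[:,:,::-1])
E
```

```text
time: 7.65
ee_pos: [0.5182, -0.4084, 0.2881]
orientation: [0.767, 0.641, -0.0, 0.001]
ft_force: [0.7, -0.2, -0.5]
gripper_width: 0.0134
time: 8.15
ee_pos: [0.5703, -0.1966, 0.2872]
orientation: [0.767, 0.642, 0.0, 0.001]
ft_force: [1.0, 1.0, -1.4]
gripper_width: 0.013
time: 8.65
ee_pos: [0.5892, -0.0896, 0.2871]
orientation: [0.766, 0.643, -0.0, 0.001]
ft_force: [-0.2, -1.4, -1.4]
gripper_width: 0.0133
8.65 [ 0.5892 -0.0896  0.2871] yaw y -10.035115070951068 cam [ 0.6002 -0.0194  0.4492] [-0.1607 -1.3863 -1.4446] 0.013259836476231837
axes in cam mount [[ 0.     -0.9656 -0.26    0.0708]
 [ 1.      0.0001 -0.0003 -0.0013]
 [ 0.0003 -0.26    0.9656 -0.1622]
 [ 0.      0.      0.      1.    ]]
```

View pics/z4.png

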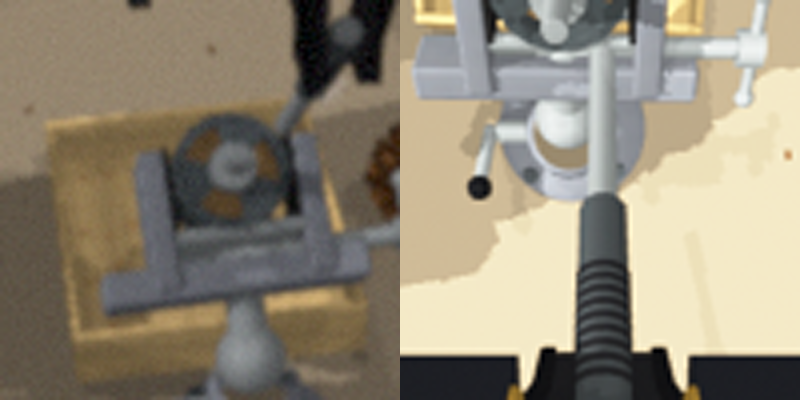

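View pics/w2.png

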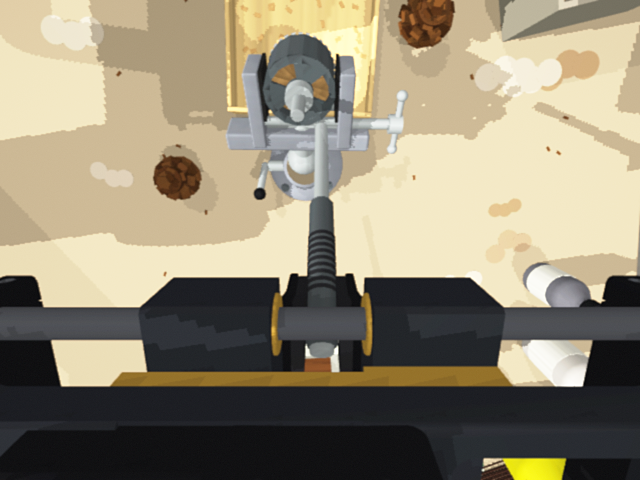

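The wrist view shows the tip at about (321,122), the arbor end at (297,115), and slots at about (285,75) and (320,87). One zoom for exact pixels.

Run:
```python
import cv2,numpy as np
w=cv2.imread("pics/w2.png")[20:170,240:370];a=cv2.imread("pics/side4.png")[215:260,305:375]
o=np.zeros((600,800,3),np.uint8);o[:,:520]=cv2.resize(w,(520,600),interpolation=cv2.INTER_CUBIC);o[:180,520:]=cv2.resize(a,(280,180),interpolation=cv2.INTER_CUBIC)
cv2.imwrite("pics/z5.png",o)
```

```text
(no output)
```

View pics/z5.png

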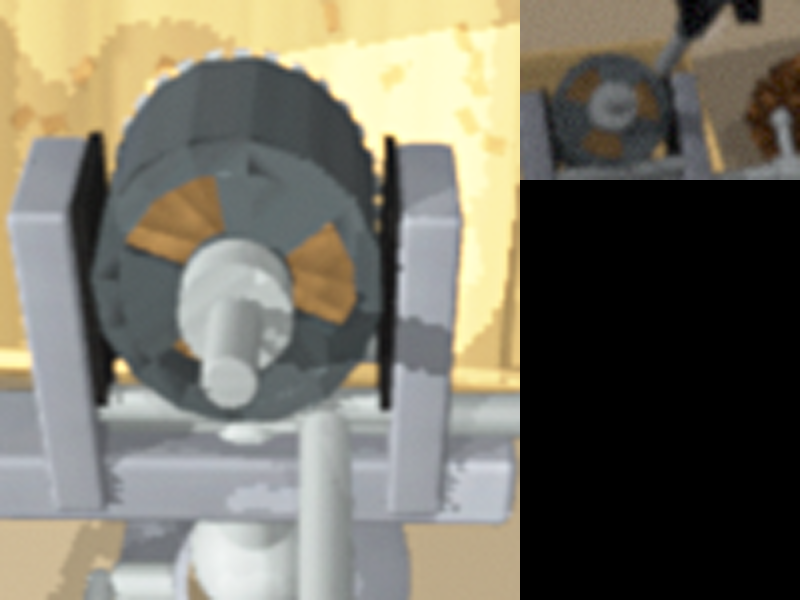

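```bash
cat > fit.py <<'E'
from h import *
np.set_printoptions(precision=4,suppress=True)
load("w2");W=lambda u,v:np.array((240+u/4,20+v/4));I=lambda u,v:np.array((305+(u-520)/4,215+v/4))
def fit(ws,yawfix=None):
  def res(p):
    F=frame(p[3]);o=p[:3];r=[]
    pt=lambda rr,a,z=0:o+F@[rr*np.cos(a),rr*np.sin(a),z]
    A=np.radians
    for a,rr,q in[(-39-291+291,.0245,W(332,223)),(-99,.0245,W(346,325)),(21,.0245,W(212,176)),(81,.0245,W(127,243))]:
        r+=list(proj("w2",pt(rr,p[4]+A(a+69)))-q)
    r+=list(proj("w2",pt(0,0,.034))-W(230,382))
    r+=list((proj("w2",pt(.03,np.pi/2))-W(93,290))[:1])+list((proj("w2",pt(.03,-np.pi/2))-W(382,290))[:1])+list((proj("w2",pt(.03,np.pi))-W(238,420))[1:])
    for k,q in[(0,I(645,100)),(120,I(583,85)),(240,I(602,143))]: r+=list(ws*(proj("side",pt(.018,p[4]+A(k),-.002))-q))
    r+=list(ws*(proj("side",pt(0,0,.034))-I(617,107)))
    return np.array(r)
  s=least_squares(res,[.593,.024,.137,-.18,np.radians(-69)],x_scale=[.01,.01,.01,.1,.1])
  return s.x,s.fun
for ws in(0.02,.3,1):
  x,f=fit(ws);print(ws,x[:4],np.degrees(x[4]),f)
x,f=fit(.3);F=frame(x[3])
# punch from wrist: tip/shoulder/known grasp
from scipy.spatial.transform import Rotation as Ro
G=np.array([.5892,-.0896,.3061]);yaw=np.radians(-10.0);tx=np.array([-np.sin(yaw),np.cos(yaw),0])
def pr(q):
  u=-tx*np.sin(q[0])+Z*np.cos(q[0]);tip=G-q[1]*u
  return np.r_[(proj("w2",tip)-W(322,422)),(proj("w2",tip+.075*u)-(321,198))],tip,u
s=least_squares(lambda q:pr(q)[0][[1,3]],[.62,.143]);print("theta,L",np.degrees(s.x[0]),s.x[1],pr(s.x))
_,tip,u=pr(s.x)
print("side proj tip",proj("side",tip),"in inset",520+4*(proj("side",tip)[0]-305),4*(proj("side",tip)[1]-215))
print("tip in saw frame mm",F.T@(tip-x[:3])*1e3,"u in saw",F.T@u)
E
python3 fit.py
```

```text
0.02 [ 0.5898  0.0254  0.1312 -0.1886] -81.16933523384235 [-0.4508 -0.9521  0.0342  1.8691  0.6389 -0.908  -0.5039  1.2551 -0.0144
 -0.8522  0.4867 -0.2001 -0.2496 -0.0386  0.0403 -0.028   0.0427 -0.0309
  0.0431 -0.0265 -0.0294]
0.3 [ 0.5899  0.0252  0.1326 -0.1886] -81.15399760282479 [-0.3251 -1.0404  0.1783  1.906   0.6296 -1.0433 -0.606   1.2175  0.0057
 -0.7479  0.3568 -0.0181 -0.1191 -0.555   0.4674 -0.4018  0.5036 -0.4417
  0.5139 -0.3741 -0.584 ]
1 [ 0.5902  0.0249  0.1346 -0.1959] -80.50572744023202 [ 0.0455 -1.1689  0.704   1.9664  0.7516 -1.1576 -0.5123  1.3079  0.1331
 -0.5222  0.4232  0.5093  0.1342 -1.6263  0.8384 -1.1655  1.0437 -1.2102
  1.0734 -1.0922 -2.6365]
theta,L 34.9129242149308 0.14770841956267464 (array([ 2.4664,  0.    ,  2.4722, -0.    ]), array([ 0.6039, -0.0063,  0.185 ]), array([-0.0994, -0.5636,  0.82  ]))
side proj tip [339.2263 231.9665] in inset 656.9052460462706 67.86584255225546
tip in saw frame mm [  6.7861 -19.6906  59.2143] u in saw [ 0.0016 -0.008   1.    ]
```

```bash
python3 -m pendant '[[-0.0037,0,0.0026,0,-1],[0.0067,0,0.0096,0,-1],[0.0067,0,0.0096,0,-1],[0.0067,0,0.0096,0,-1],[0.0067,0,0.0096,0,-1]]' 45; python3 -m pendant '[[0,0,0,0,-1],[0,0,0,0,-1]]'; python3 look.py w3|head -1
python3 - <<'E'
import cv2,numpy as np
from plant import arm
w=cv2.imread("pics/w3.png")[0:200,230:380];a=arm.camera("side")["image"][:,:,::-1];cv2.imwrite("pics/side6.png",a);a=a[200:270,300:370]
o=np.zeros((600,800,3),np.uint8);o[:,:450]=cv2.resize(w,(450,600),interpolation=cv2.INTER_CUBIC);o[:350,450:]=cv2.resize(a,(350,350),interpolation=cv2.INTER_CUBIC)
cv2.imwrite("pics/z6.png",o)
E
```

```text
time: 9.25
ee_pos: [0.5929, -0.0666, 0.2441]
orientation: [0.767, 0.642, -0.0, -0.001]
ft_force: [0.0, 0.3, -2.1]
gripper_width: 0.013
time: 9.45
ee_pos: [0.593, -0.0669, 0.2451]
orientation: [0.767, 0.642, -0.0, -0.0]
ft_force: [0.2, -0.4, -1.3]
gripper_width: 0.0126
9.45 [ 0.593  -0.0669  0.2451] yaw y -10.09322377207943 cam [0.6043 0.0031 0.4073] [ 0.182  -0.4205 -1.2746] 0.012613541230280976
```

View pics/z6.png

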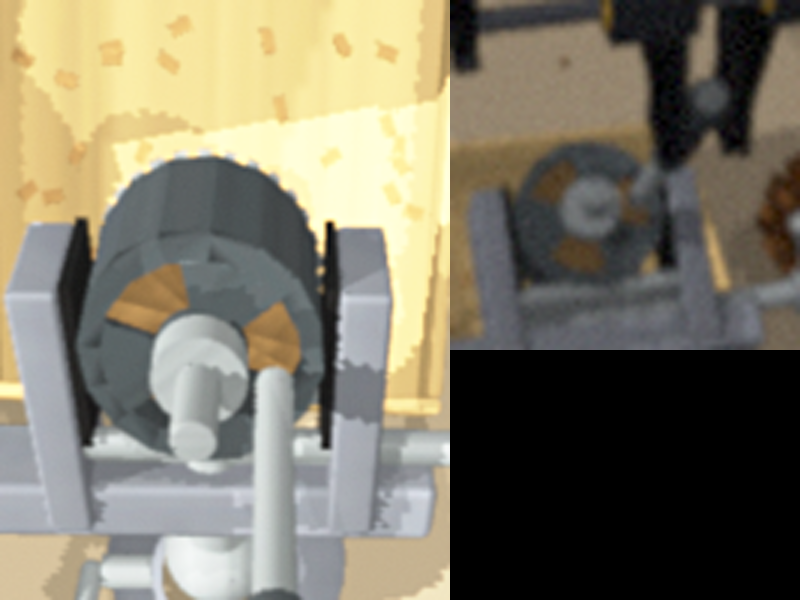

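```bash
python3 -m pendant '[[0.001,0,0.0017,0,-1],[0.0017,0,0.0025,0,-1],[0.0017,0,0.0025,0,-1],[0,0,0,0,-1]]';python3 -m pendant '[[0.0017,0,0.0025,0,-1],[0,0,0,0,-1]]'
```

```text
time: 9.95
ee_pos: [0.5936, -0.0627, 0.2384]
orientation: [0.767, 0.642, -0.0, -0.0]
ft_force: [-0.5, -1.0, -1.8]
gripper_width: 0.0128
time: 10.15
ee_pos: [0.5941, -0.0611, 0.236]
orientation: [0.767, 0.642, -0.0, -0.0]
ft_force: [-0.3, -0.4, -1.6]
gripper_width: 0.0129
```

```bash
python3 -m pendant '[[0.0017,0,0.0025,0,-1],[0,0,0,0,-1]]'; python3 -m pendant '[[0,0,0,0,-1],[0,0,0,0,-1]]'
```

```text
time: 10.35
ee_pos: [0.5944, -0.0594, 0.2335]
orientation: [0.767, 0.642, -0.0, -0.0]
ft_force: [-1.0, -0.0, -0.5]
gripper_width: 0.0124
time: 10.55
ee_pos: [0.5946, -0.0597, 0.234]
orientation: [0.767, 0.642, 0.0, 0.0]
ft_force: [0.1, 0.1, -1.4]
gripper_width: 0.0128
```

```bash
for i in 1 2; do python3 -m pendant '[[0.0017,0,0.0025,0,-1],[0,0,0,0,-1]]';done
```

```text
time: 10.75
ee_pos: [0.5946, -0.0577, 0.231]
orientation: [0.767, 0.642, -0.0, -0.0]
ft_force: [-0.1, 0.3, -1.5]
gripper_width: 0.0127
time: 10.95
ee_pos: [0.5949, -0.056, 0.2284]
orientation: [0.767, 0.642, -0.0, -0.0]
ft_force: [-0.0, -0.4, -1.5]
gripper_width: 0.0129
```

```bash
for i in 1 2; do python3 -m pendant '[[0.0017,0,0.0025,0,-1],[0,0,0,0,-1]]'|grep -E 'pos|force';done
```

```text
ee_pos: [0.5952, -0.0543, 0.226]
ft_force: [-0.4, -1.0, -2.1]
ee_pos: [0.5955, -0.0527, 0.2235]
ft_force: [0.4, -0.5, -1.5]
```

```bash
for i in 1 2 3; do python3 -m pendant '[[0.0017,0,0.0025,0,-1],[0,0,0,0,-1]]' 60|grep -E 'pos|force';done
```

```text
ee_pos: [0.5963, -0.0516, 0.2218]
ft_force: [0.2, -0.3, 1.4]
ee_pos: [0.5971, -0.0509, 0.2206]
ft_force: [-1.5, -3.8, 5.7]
ee_pos: [0.5973, -0.0488, 0.2178]
ft_force: [0.2, -1.8, 0.0]
```

```bash
python3 -m pendant '[[0.0017,0,0.0025,0,-1],[0.0017,0,0.0025,0,-1],[0.0017,0,0.0025,0,-1],[0,0,0,0,-1]]'|grep -E 'pos|force'; python3 -m pendant '[[0.0017,0,0.0025,0,-1],[0.0017,0,0.0025,0,-1],[0.0017,0,0.0025,0,-1],[0,0,0,0,-1]]'|grep -E 'pos|force'
```

```text
ee_pos: [0.5969, -0.0421, 0.2077]
ft_force: [1.2, -0.6, -1.5]
ee_pos: [0.5981, -0.0373, 0.2007]
ft_force: [0.4, -0.4, -1.4]
```

```bash
python3 -m pendant '[[0.0017,0,0.0025,0,-1],[0.0017,0,0.0025,0,-1],[0.0017,0,0.0025,0,-1],[0.0012,0,0.0018,0,-1],[0,0,0,0,-1]]'|grep -E 'pos|force'; python3 -m pendant '[[0,0,0,0,-1]]'|grep -E 'pos|force'
python3 - <<'E'
import cv2,numpy as np
from plant import arm
a=arm.camera("side")["image"][200:310,260:400,::-1];b=arm.camera("wrist")["image"][0:200,200:400,::-1]
cv2.imwrite("pics/z7.png",np.hstack([cv2.resize(a,(420,330)),cv2.resize(b,(330,330))]))
E
```

```text
ee_pos: [0.5993, -0.0313, 0.1916]
ft_force: [-0.9, 0.8, -1.4]
ee_pos: [0.5995, -0.0316, 0.1921]
ft_force: [0.4, 0.6, -1.8]
```

View pics/z7.png

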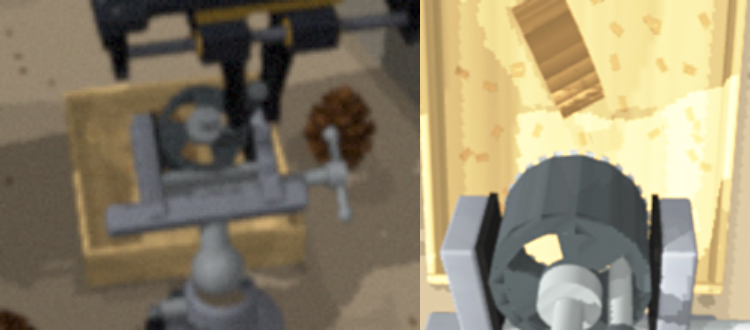

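The disc has dropped out: it is on the tray floor at (560,60) in the wrist crop, and the slots are empty. I'll retract along the axis.

```bash
python3 -m pendant '[[-0.0028,0,-0.004,0,-1],[-0.0037,0,-0.0053,0,-1],[-0.0037,0,-0.0053,0,-1],[-0.0037,0,-0.0053,0,-1],[-0.0037,0,-0.0053,0,-1]]'|grep -E 'pos|force';python3 -m pendant '[[-0.0037,0,-0.0053,0,-1],[-0.0037,0,-0.0053,0,-1],[-0.0037,0,-0.0053,0,-1],[-0.0037,0,-0.0053,0,-1],[-0.0037,0,-0.0053,0,-1]]'|grep -E 'pos|force'
```

```text
ee_pos: [0.5965, -0.0495, 0.2181]
ft_force: [0.1, 0.1, -0.6]
ee_pos: [0.5931, -0.0675, 0.2443]
ft_force: [0.1, 1.0, -1.2]
```

```bash
python3 -m pendant '[[-0.014,0,-0.02,0,-1],[-0.017,0,-0.025,0,-1],[-0.017,0,-0.025,0,-1],[0,0,0,0,-1],[0,0,0,0,-1]]' 40;python3 look.py w4|head -1
python3 - <<'E'
import cv2
from plant import arm
cv2.imwrite("pics/side8.png",arm.camera("side")["image"][:,:,::-1])
E
```

```text
time: 14.95
ee_pos: [0.5849, -0.1146, 0.314]
orientation: [0.767, 0.642, 0.0, 0.0]
ft_force: [-0.0, 0.4, -2.2]
gripper_width: 0.0131
14.95 [ 0.5849 -0.1146  0.314 ] yaw y -10.189440522118351 cam [ 0.596  -0.0447  0.4762] [-0.0399  0.3544 -2.1969] 0.0130939841127813
```

```bash
python3 -m pendant '[[-0.0344,-0.002,0,0,-1],[-0.0444,-0.002,0,0,-1],[-0.0444,-0.002,0,0,-1],[-0.0444,-0.002,0,0,-1],[-0.0444,-0.002,0,0,-1]]'>/dev/null;python3 -m pendant '[[-0.0444,-0.002,0,0,-1],[-0.0444,-0.0019,0,0,-1],[-0.01,0,0,0,-1],[0,0,0.04,0,-1],[0,0,0.04,0,-1]]' >/dev/null;python3 -m pendant '[[0,0,0.04,0,-1],[0,0,0.015,0,-1],[0,0,0,0,-1],[0,0,0,0,-1]]';python3 look.py w5|head -1
```

```text
time: 16.45
ee_pos: [0.5172, -0.4179, 0.1802]
orientation: [0.767, 0.642, 0.0, 0.001]
ft_force: [-0.3, -1.0, -0.8]
gripper_width: 0.0131
16.45 [ 0.5172 -0.4179  0.1802] yaw y -10.099449759114341 cam [ 0.5282 -0.3478  0.3423] [-0.3077 -0.9647 -0.8242] 0.01310423575944141
```

```bash
python3 -m pendant '[[0,0,0.012,0,-1],[0,0,0.012,0,-1],[0,0,0,0,-1],[0,0,0,0,-1]]'|grep pos;python3 look.py w6|head -1;python3 - <<'E'
import cv2,numpy as np
from plant import arm
w=cv2.imread("pics/w6.png");cv2.imwrite("pics/z8.png",np.hstack([cv2.resize(w[:300,220:420],(400,600),interpolation=cv2.INTER_CUBIC),cv2.resize(arm.camera("top")["image"][230:320,460:520,::-1],(400,600),interpolation=cv2.INTER_CUBIC)]))
E
```

```text
ee_pos: [0.5159, -0.4176, 0.1541]
16.9 [ 0.5159 -0.4176  0.1541] yaw y -10.145509117616168 cam [ 0.5273 -0.3478  0.3164] [ 0.0633  0.7624 -1.1885] 0.012955918017136825
```

View pics/z8.png

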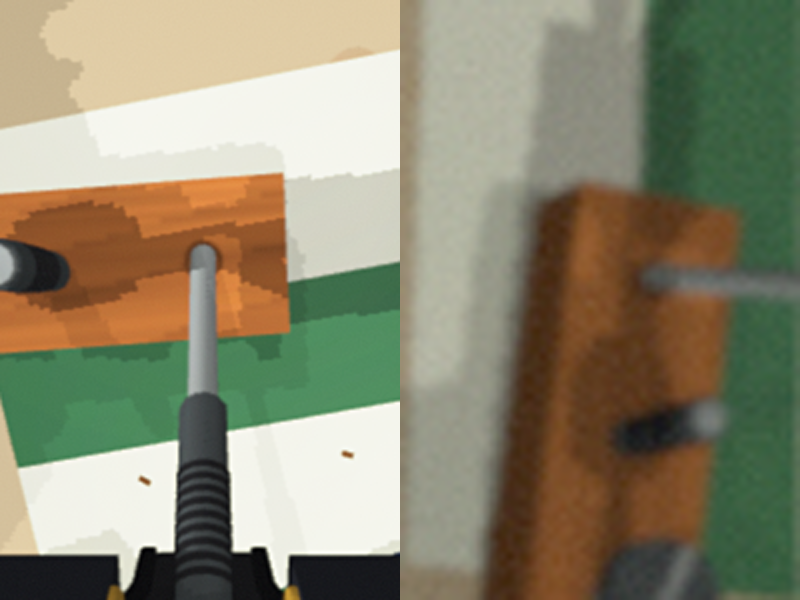

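The wrist view shows the tip at (204,250), centred on the hole with the rim visible all round. I'll lower it into the hole while feeling for contact.

```bash
python3 -m pendant '[[0,0,0.003,0,-1],[0,0,0.003,0,-1],[0,0,0,0,-1]]' 25|grep -E 'pos|force';python3 -m pendant '[[0,0,0.002,0,-1],[0,0,0,0,-1]]'|grep -E 'pos|force';python3 -m pendant '[[0,0,0.002,0,-1],[0,0,0,0,-1]]'|grep -E 'pos|force'
```

```text
ee_pos: [0.516, -0.4177, 0.1482]
ft_force: [-1.0, -0.1, -2.2]
ee_pos: [0.5162, -0.4179, 0.1465]
ft_force: [-0.2, 0.0, -1.3]
ee_pos: [0.5163, -0.4178, 0.1446]
ft_force: [0.6, 0.3, -0.6]
```

```bash
python3 -m pendant '[[0.0082,0,-0.0044,0,-1],[0.0086,0,-0.0039,0,-1],[0.009,0,-0.0034,0,-1],[0,0,0,0,-1]]' 12|grep -E 'pos|force';python3 -m pendant '[[0.009,0,-0.0029,0,-1],[0.0092,0,-0.0022,0,-1],[0.0094,0,-0.0015,0,-1],[0,0,0,0,-1]]'|grep -E 'pos|force';python3 -m pendant '[[0.0094,0,-0.0011,0,-1],[0.0094,0,-0.0006,0,-1],[0.01,0,0,0,-1],[0,0,0,0,-1],[0,0,0,0,-1]]'|grep -E 'pos|force'
python3 look.py w7|head -1;python3 - <<'E'
import cv2
from plant import arm
for n in("top","side"):cv2.imwrite(f"pics/{n}9.png",arm.camera(n)["image"][:,:,::-1])
E
```

```text
ee_pos: [0.5216, -0.3913, 0.1577]
ft_force: [-0.0, -0.6, -1.1]
ee_pos: [0.5262, -0.3638, 0.1634]
ft_force: [-0.8, -0.7, -0.8]
ee_pos: [0.5308, -0.3365, 0.1647]
ft_force: [-0.6, -1.0, -1.8]
19.0 [ 0.5308 -0.3365  0.1647] yaw y -10.098169711431527 cam [ 0.542  -0.2666  0.3269] [-0.6457 -0.9694 -1.7504] 0.013561188007850987
```

```bash
for i in 1 2; do python3 -m pendant '[[0,0,0.003,0,-1],[0,0,0.003,0,-1],[0,0,0,0,-1]]' 12|grep -E 'pos|force';done
```

```text
ee_pos: [0.5303, -0.3369, 0.1579]
ft_force: [0.6, -0.4, -1.2]
ee_pos: [0.5304, -0.3368, 0.1521]
ft_force: [0.3, 0.4, -2.2]
```

```bash
for i in 1 2; do python3 -m pendant '[[0,0,0.003,0,-1],[0,0,0.003,0,-1],[0,0,0,0,-1]]' 12|grep -E 'pos|force';done;  for i in 1 2 3 ; do python3 -m pendant '[[0,0,0.002,0,-1],[0,0,0,0,-1]]' |grep -E 'pos|force';done
```

```text
ee_pos: [0.5305, -0.3368, 0.1461]
ft_force: [0.1, 0.0, -1.3]
ee_pos: [0.5305, -0.3368, 0.1402]
ft_force: [0.3, 0.2, -2.1]
ee_pos: [0.5306, -0.3369, 0.1385]
ft_force: [-0.2, 0.7, -1.6]
ee_pos: [0.531, -0.3372, 0.1371]
ft_force: [1.0, -0.2, -1.6]
ee_pos: [0.5318, -0.338, 0.1369]
ft_force: [-1.3, -0.4, 6.4]
```

Floor contact felt at TCP z = 0.137. Releasing and backing off straight up.

```bash
python3 -m pendant '[[0,0,-0.001,0,-0.1],[0,0,0,0,-0.1],[0,0,0,0,-0.1],[0,0,0,0,-0.1]]'|grep -E 'width|force'; python3 -m pendant '[[0,0,-0.02,0,-0.1],[0,0,-0.03,0,-0.1],[0,0,-0.03,0,-0.1],[0,0,-0.04,0,-0.1],[0,0,-0.04,0,-0.1]]';python3 -m pendant '[[0.045,0,0,0,-0.1],[0.045,0,0,0,-0.1],[0.045,0,0,0,-0.1],[0,0,0,0,-0.1]]'; python3 look.py w8
python3 - <<'E'
import cv2,numpy as np
from plant import arm
from h import *
S0=cv2.imread("pics/side0.png")
for n in("side","top"):
    im=arm.camera(n)["image"][:,:,::-1];cv2.imwrite(f"pics/{n}10.png",im)
    o=cv2.imread(f"pics/{n}0.png")
    d=(cv2.GaussianBlur(cv2.absdiff(im.copy(),o),(5,5),0).max(2)>30).astype(np.uint8)
    k,_,st,c=cv2.connectedComponentsWithStats(d)
    print(n,[(list(st[i][:5]),np.round(c[i]).tolist()) for i in range(1,k) if st[i][4]>12])
E
```

```text
ft_force: [0.1, 0.5, 0.6]
gripper_width: 0.0355
time: 21.85
ee_pos: [0.5304, -0.3366, 0.2965]
orientation: [0.767, 0.642, -0.0, -0.001]
ft_force: [-0.3, -1.7, -0.1]
gripper_width: 0.0392
time: 22.25
ee_pos: [0.5554, -0.1991, 0.296]
orientation: [0.765, 0.644, 0.001, -0.001]
ft_force: [-0.5, -0.2, -0.7]
gripper_width: 0.039
22.25 [ 0.5554 -0.1991  0.296 ] yaw y -9.844080593384984 cam [ 0.5661 -0.1294  0.4584] [-0.4514 -0.1763 -0.7281] 0.038979910173587866
axes in cam mount [[ 0.     -0.9656 -0.26    0.0708]
 [ 1.      0.0001 -0.0003 -0.0013]
 [ 0.0003 -0.26    0.9656 -0.1622]
 [ 0.      0.      0.      1.    ]]
side [([np.int32(0), np.int32(0), np.int32(60), np.int32(13), np.int32(439)], [37.0, 4.0]), ([np.int32(61), np.int32(0), np.int32(393), np.int32(278), np.int32(34136)], [328.0, 95.0]), ([np.int32(0), np.int32(4), np.int32(68), np.int32(239), np.int32(8257)], [24.0, 149.0]), ([np.int32(67), np.int32(39), np.int32(65), np.int32(87), np.int32(3174)], [98.0, 78.0]), ([np.int32(295), np.int32(88), np.int32(7), np.int32(10), np.int32(55)], [297.0, 93.0]), ([np.int32(152), np.int32(10
[... 4766 characters left out ...]
np.int32(109), np.int32(128), np.int32(7716)], [37.0, 427.0]), ([np.int32(336), np.int32(361), np.int32(7), np.int32(7), np.int32(30)], [339.0, 364.0]), ([np.int32(341), np.int32(367), np.int32(6), np.int32(7), np.int32(20)], [344.0, 370.0]), ([np.int32(329), np.int32(370), np.int32(15), np.int32(15), np.int32(72)], [337.0, 377.0]), ([np.int32(329), np.int32(388), np.int32(8), np.int32(11), np.int32(47)], [333.0, 394.0]), ([np.int32(341), np.int32(388), np.int32(7), np.int32(4), np.int32(18)], [344.0, 389.0]), ([np.int32(211), np.int32(446), np.int32(72), np.int32(34), np.int32(1377)], [245.0, 468.0]), ([np.int32(333), np.int32(475), np.int32(15), np.int32(5), np.int32(62)], [339.0, 477.0])]
```

In the side image the block region (rows above 390) has no change from the start, so the punch stands as it did before. In the top image a new object lies inside the tray at (282,227), and the cone positions show no change. Handing in.

```bash
python3 -c "
from plant import arm
print(arm.close_job())"
```

```text
the job is handed in; nothing more can be done
None
```

The disc is out of the saw and in the tray, and the long punch is back in its hole in the block. I handed the job in at about 22 s on the robot's clock.

- **Tilting the punch:** the arm only turns about the vertical, so I leaned the punch about 35 degrees in the fingers by levering its tip against the rim of its own hole.
- **Pushing:** I saw a slot in the wrist picture and entered it with no sign of contact. The tip met the disc about 17 mm in; it came loose at about 7 N read at the wrist, somewhat below the 10 to 20 N stated. I pushed on to about 53 mm.
- **Returning:** I straightened the punch against the hole's rim in the same way. I lowered it until it touched the floor of the hole at about 6 N, then released it.

**Last checks:**
- **Disc:** a wrist picture during the push showed it on the tray floor, apparently on its edge, and the slot empty. At the end the top image showed a new object inside the tray.
- **Block:** the final side image showed no change in the block area compared with the start.
- **Loose items:** the top image showed no change at the two cones. I had used all 12 picture views, so these final checks were by pixel comparison only. I did not check the cut discs separately, and shadows and the arm hid parts of the images.
- **Punch measurements:** my estimates of how far the punch sticks out of the fingers differed by about 6 mm. The floor contact on return agreed with the longer one.

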